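# Fit-check a stirrer tool in its taper sleeve and knock it free with the drift

## Task

Check the fit of the stirrer tool in the bench-mounted drive sleeve: take the tool from its white rack, set it in the sleeve and, pushing gently, twist it until its square tang finds the hidden seat, then push it fully home so that the collar is flush on the sleeve, and let go. Then, without touching the tool again, drive the steel wedge through the slot of the sleeve under the shank until the tool pops up free; let go, leaving the wedge lying in the slot and the tool standing loose and upright in the sleeve. Do not force anything, and leave the other things on the bench alone.

Things in the scene. Friction and masses are not known exactly. Their poses are not given: they have to be found in the camera images.
- sleeve: Drive sleeve: upright steel sleeve, 56 mm across, 100 mm tall, on a grey foot 110 x 100 x 12 mm bolted to the bench; cannot move. Origin: on its axis at bench level, z up; its x axis points away from the robot, within 20 degrees. A tapered bore opens upward; a slot 18 mm wide runs right through along x, from 30 to 52 mm above the bench. The wedge goes in from the -x side, driven towards +x.
- sleeve_mouth (a point): Centre of the sleeve's flat upper face, on its axis, 100 mm above the bench. Four spring plungers in the bore grip the shank's groove: about 16 N of push over the last 14 mm snaps it home; some 20 N of straight pull would be needed to draw it. Once raised more than 5 mm from home it is pushed up by itself to about 14 mm above home and stands loose there.
- slot_mouth (a point): Middle of the slot floor's width where the slot opens on the sleeve's -x side: 30 mm above the bench, 28 mm from the axis. A 14 mm wide rib carries the floor on at this height to 80 mm from the axis, towards the robot.
- socket: The spindle's square seat for the tang, 13 mm wide, deep in the bore under a 17 mm round guide 2.5 mm tall. Origin: on the axis at its mouth, 60 mm above the bench; axes as the sleeve. It stands askew to them, its angle not measured; it turns above 0.12 N m. The tang drops in when its sides agree with the seat's to 0.17 rad, any of four ways: push 5 N and twist; a quarter turn covers all.
- tool: Stirrer tool, 0.35 kg, 119 mm tall, hung in the rack by its collar. Origin: centre of the shank's lower end, z up its axis. Upwards: square tang 11 mm wide (conical foot, 9 mm) to 20 mm, sides parallel to x and y; tapered grooved shank, at most 32 mm thick, to 59 mm; collar 50 mm across, 60 to 67 mm; square body 24 x 24 mm, 67 to 105 mm, sides parallel to x and y; toothed rotor.
- tool_collar (a point): Centre of the underside of the tool's collar, 60 mm above its origin. Height above sleeve_mouth: 0 when fully home (collar flush), about 18 mm with the tang standing unaligned on the seat, about 14 mm with the tang in the seat and the shank resting on the plungers.
- tool_grip (a point): Point on the tool's axis 88 mm above its origin, a good height for the gripper's TCP on the square body.
- rack: White plastic block, 90 x 90 x 72 mm, fixed to the bench, with a 36 mm square hole in which the tool hangs. Origin: centre of its underside.
- drift: The wedge (drift): steel bar, 0.3 kg, lying on its flat underside. Origin: centre of the underside of its dark block handle, 40 x 20 x 30 mm (x, y, z). A blade 13 mm thick runs from it along +x to the tip, 140 mm ahead of the origin; its height is 24 mm up to x = 40 mm, then falls evenly to 6 mm at the tip.
- drift_tip (a point): Middle of the drift's tip at its underside, 140 mm ahead of its origin. Slid along the slot floor, the drift meets the seated shank (10 mm above the floor) when the tip is about 18 mm beyond the sleeve's axis, needs some 10 to 20 N, and has lifted the tool past the spring point when the tip is about 50 mm beyond.
- drift_grip (a point): Middle of the drift's handle, 22 mm above its underside: where to grip, across y (20 mm wide).
- beaker: Bystander: empty glass beaker, 72 mm across, 95 mm tall. Origin under its centre.
- sample_jar: Bystander: white jar with a blue lid, 70 mm across, 100 mm tall. Origin under its centre.
- cap: Bystander: red screw cap, 38 mm across, 16 mm high.
- wrench: Bystander: small steel wrench, 130 mm long.
- meter: Bystander: white and blue hand-held meter, about 155 mm long, lying flat.
- vial_tray: Bystander: blue open tray, 130 x 100 x 35 mm.
- vial: Bystander: small glass vial, 32 mm across, 60 mm tall.
Not all that is in view belongs to the job. What is shaped like the drift but orange is not meant. What is shaped like the sleeve but red is not meant.

How it is judged:
On the way, in this order (a step that is already met when the one before it is completed fails the run):
1. the tool is fully home, collar flush on the sleeve within 1.5 mm, and let go (z of tool_collar in the frame of sleeve_mouth below 0.0015 m and horizontal distance between tool_collar and sleeve_mouth below 0.003 m and angle between tool's own z axis and vertical below 0.08 rad and contact force between the fingers and tool below 0.1 N), for 0.2 s.
2. the wedge's tip is in the slot beyond the sleeve's axis, with the tool still home and untouched by the robot (x of drift_tip in the frame of sleeve above 0.003 m and y of drift_tip in the frame of sleeve between -0.009 and 0.009 m and z of drift_tip in the frame of sleeve between 0.025 and 0.045 m and z of tool_collar in the frame of sleeve_mouth below 0.0025 m and contact force between the fingers and tool below 0.1 N).
3. the wedge has driven the tool up free by more than 8 mm, the tool untouched by the robot (x of drift_tip in the frame of sleeve above 0.04 m and z of tool_collar in the frame of sleeve_mouth above 0.008 m and contact force between each of the arm, the fingers and tool below 0.1 N).
At the end, for the whole second after the job is handed in: Tool loose in the sleeve: collar 8 to 24 mm above its face, axis within 5 mm of the sleeve's, within 0.15 rad of upright. Wedge lies through the slot: tip over 35 mm beyond the sleeve's axis, handle still over 35 mm short of it, aligned within 0.25 rad. Both released and at rest (z of tool_collar in the frame of sleeve_mouth between 0.008 and 0.024 m and horizontal distance between tool and sleeve below 0.005 m and angle between tool's own z axis and vertical below 0.15 rad and x of drift_tip in the frame of sleeve above 0.035 m and x of drift in the frame of sleeve below -0.035 m and angle between the x axis of drift and the x axis of sleeve, either way round below 0.25 rad and z of drift_tip in the frame of sleeve above 0.025 m and linear speed of each of tool, drift below 0.02 m/s); the robot touches nothing.
It fails at once if the tang is forced against its seat (contact forces adding up to more than 80 N) (contact force between tool and socket above 80 N).
It fails at once if the tool is rammed into the sleeve (contact forces adding up to more than 160 N; snapping it home takes about 60) (contact force between tool and sleeve above 160 N).
It fails at once if the wedge is rammed against the sleeve (contact forces adding up to more than 80 N) (contact force between drift and sleeve above 80 N).
It fails at once if a bystander is moved by more than 30 mm (distance of any of beaker, sample_jar, cap, wrench, meter, vial_tray, vial from where it was at the start of the episode above 0.03 m).
It also fails if it takes over 64 s, if anything falls off the work surface, if the arm or the gripper's body presses on something with over 40 N, if the wrist force passes 120 N, or if a joint passes its speed limit or range.

## Robot

A 6-joint arm with a two-finger parallel gripper is mounted at the origin on the work surface. World frame = base frame: x ahead of the robot, y to its left, z up, the work surface at z = 0. Lengths are in m, angles in rad, forces in N, time in s.
With the tool pointing down it reaches from about 0.3 to 0.875 m from the base axis. Payload 6.4 kg.
Tool frame: the origin (TCP) lies between the finger pads, 19 mm behind the fingertips; this is the grasp point; z points along the fingers, y is the line along which they close (so a half turn about z gives the same grasp; the last joint's range is limited). The gripper opens to 85 mm and grips with 20 to 120 N. Pads are 22 mm wide; open, the fingers measure 114 mm over their backs; the gripper's body (76 mm by 85 mm) begins 54 mm behind the grasp point. The pads swing forward as they close: fully open they stand 13 mm farther back than shut.
Start: joints at [-1.34, 0.181, 1.607, -0, 1.354, -0.206], TCP at [0.243, -0.521, 0.25] pointing down, gripper open.
Joint ranges: [-2.99, 2.99], [-0.89, 2.07], [0.3, 2.58], [-1.14, 4.28], [0, 2.63], [-3.12, 3.12]. Speed limits (rad/s): [2.57, 2.57, 3.01, 3.14, 3.14, 3.14].

## Interface

Orientations are given as a unit quaternion [w, x, y, z].
In Python, from bench import get_obs, optics, workorder gives the robot as it stands.
- The arm moves only by the tool jog_arm, called after "Request:" by a JSON object that holds its "fn" and its "kwargs", one argument or row to a line. Schema: {"type":"object","properties":{"rows":{"type":"array","items":{"type":"array","items":{"type":"number"},"minItems":7,"maxItems":7},"minItems":1,"maxItems":10},"only":{"type":"string"},"quiet":{"type":"boolean"},"lines":{"type":"string"}},"required":["rows"],"additionalProperties":false}. rows is a list of rows, 1 to 10 of them, each of 7 numbers: dx, dy, dz in normalised numbers (1 is 80 cm), then a rotation vector rx, ry, rz in fractions of the full range, 1 being 2 pi rad, then the opening from 0.0 (shut) to 1.0 (fully open); each row is the pose to reach, as a shift and turn from the pose commanded when the call began, along the tool's axes at that moment; what a row does not reach only later rows make up. A row lasts 1/8 s, in which the tool goes at most 0.0625 m and 0.188 rad, less where a joint would pass 70% of its speed; a pose out of reach is approached as far as the arm can. The fingers move at their own pace and stop on an object; the grip force is fixed at half the most. Time passes only in rows, so rows that do not move let the fingers close. The tool returns the time, the measured TCP pose, the force, the opening and the grip force at its end. only (a regular expression) keeps the lines of the reply that match it, lines (a string "A,B") keeps lines A to B, and quiet returns only ok. Shift and turn numbers lie between -1 and 1, and a call with a number outside is refused. Input that does not fit is refused with a message, and nothing moves.
- get_obs(): the state, without advancing time (a new reading comes with each control period).
- optics.camera(name): name is "scene" or "top"; returns (picture, depth): 480x640x3 uint8, blue, green, red; 480x640 float32, m along the optical axis (not along the pixel's ray), 0 where there is no reading.
- optics.camera_params(name): a dict with "fovy" (degrees; the focal length in pixels is half the picture's height over the tangent of half this angle, whatever the lens; pixels are square), "cx", "cy" (the principal point, pixels), "view" (4x4, takes a point from world to camera coordinates). Camera axes: x right, y up, looking along -z (the intrinsics and any distortion apply to the point x, -y, -z); pixel columns grow to the right and rows downward; lengths in m; the calibration is good to about 2 mm. A picture is of the moment at which its call begins. camera_params takes no time and is no camera call.
- workorder.hand_in(): hands the job in; it is judged then, once.
The state is a dict: "time_s": time; "q": joint angles; "dq": joint speeds; "joint_efforts": joint torques, N m; "eef_pos": TCP position; "eef_rot": TCP orientation; "wrist_force": force on the tool from outside, world axes, zero at the start; "torque": the same for the moment, N m; "opening": opening from 0.0 (shut) to 1.0 (fully open); "grasp_force": force on a finger pad.
Only numpy, scipy, OpenCV 4.12 (cv2) and the standard library are available. Lean on these libraries where they do the work, as an engineer would, in place of code of your own. Each camera call takes 0.05 s, during which the arm holds its last target. There are 200 camera calls.

## Working session

There is one attempt and no reset: what is moved stays moved. The work goes in short steps, Python scripts to look and compute and a tool call to move; the robot and the scene stay as the last step left them, time stands still between calls to the robot, and variables do not carry over. Pictures are saved under pics/ and viewed, at most 10 in all, crops included, and the job is handed in when it is done.

```bash
mkdir -p pics; cat > h.py <<'E'
import numpy as np,cv2
from bench import get_obs,optics,workorder
from scipy.spatial.transform import Rotation as R
def cam(n):
    im,d=optics.camera(n);return im.copy(),d,optics.camera_params(n)
def proj(p,P):
    P=np.atleast_2d(P);V=np.array(p['view']);c=P@V[:3,:3].T+V[:3,3];f=240/np.tan(np.radians(p['fovy'])/2)
    return np.c_[p['cx']+f*c[:,0]/-c[:,2],p['cy']+f*c[:,1]/c[:,2]]
def ray(p,uv):
    uv=np.atleast_2d(uv).astype(float);V=np.array(p['view']);f=240/np.tan(np.radians(p['fovy'])/2)
    d=np.c_[(uv[:,0]-p['cx'])/f,-(uv[:,1]-p['cy'])/f,-np.ones(len(uv))]
    return -V[:3,:3].T@V[:3,3],d@V[:3,:3]
def plane(p,uv,z):
    o,d=ray(p,uv);return o+d*((z-o[2])/d[:,2])[:,None]
def cloud(p,dep,uv):
    uv=np.atleast_2d(uv);o,d=ray(p,uv);return o+d*dep[uv[:,1].astype(int),uv[:,0].astype(int)][:,None]
E
python3 - <<'E'
from h import *
for n in('scene','top'):
    im,d,p=cam(n);cv2.imwrite(f'pics/{n}0.png',im);np.savez(f'{n}0.npz',im=im,d=d)
    print(n,p,(d>0).mean())
o=get_obs();print({k:np.round(v,3) for k,v in o.items()})
E
```

```text
scene {'fovy': 44.01218467930359, 'cx': 322.74428182750813, 'cy': 242.67299620131348, 'view': array([[ 0.47788456,  0.87831144,  0.01397709, -0.27244815],
       [-0.55606249,  0.29015637,  0.77884773,  0.24486959],
       [ 0.68001533, -0.37997144,  0.6270573 , -1.91925557],
       [ 0.        ,  0.        ,  0.        ,  1.        ]])} 0.9876236979166667
top {'fovy': 51.15923473461635, 'cx': 317.43481984053017, 'cy': 239.71662464458, 'view': array([[-1.47829625e-02, -9.99872956e-01,  5.96120771e-03,
        -1.31852439e-04],
       [ 9.95565208e-01, -1.41648015e-02,  9.30014838e-02,
        -5.49913665e-01],
       [-9.29052292e-02,  7.30960844e-03,  9.95648125e-01,
        -1.13828752e+00],
       [ 0.00000000e+00,  0.00000000e+00,  0.00000000e+00,
         1.00000000e+00]])} 0.9960514322916667
{'time_s': np.float64(0.1), 'q': array([-1.34 ,  0.181,  1.608, -0.   ,  1.354, -0.206]), 'dq': array([ 0.001, -0.002, -0.002, -0.001,  0.001, -0.001]), 'joint_efforts': array([-0.0000e+00, -4.4588e+01, -3.5224e+01, -0.0000e+00,  4.0000e-03,
       -0.0000e+00]), 'eef_pos': array([ 0.243, -0.521,  0.249]), 'eef_rot': array([-0.001,  0.976,  0.217, -0.   ]), 'wrist_force': array([-0.101,  0.298, -0.487]), 'torque': array([-0.017,  0.006,  0.055]), 'grasp_force': np.float64(0.0), 'opening': np.float64(1.0)}
```

View pics/scene0.png

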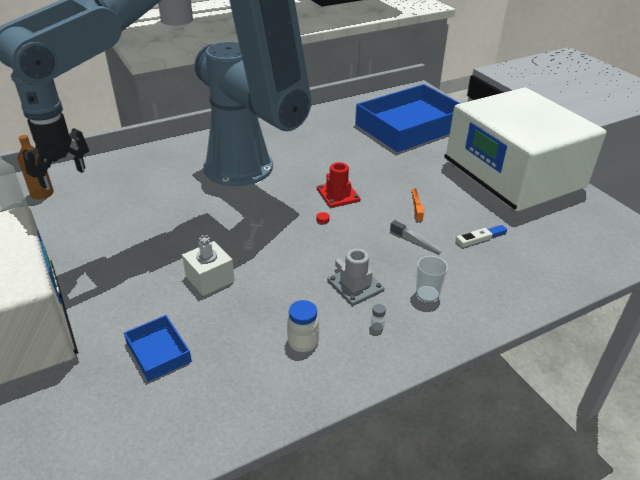

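View pics/top0.png

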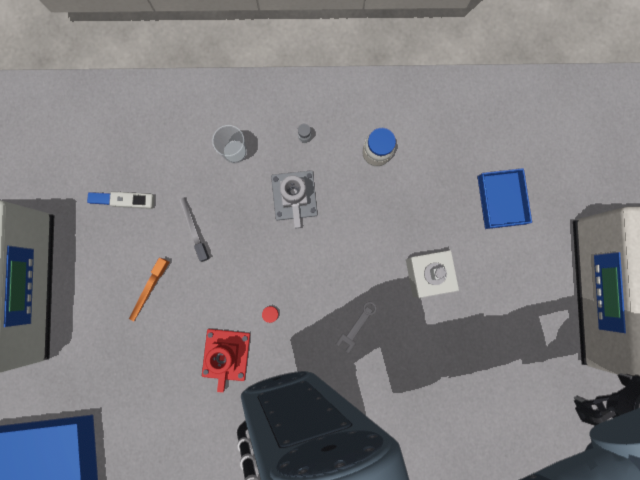

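The scene view shows the grey sleeve at (356,270), the tool in the white rack at (206,250), and the steel wedge at (415,237). In the top view they are at:
- **Sleeve:** grey at (294,190). The red lookalike at (224,355) is rejected.
- **Wedge:** dark handle at (202,252), tip at (184,198). The orange lookalike at (150,290) is rejected.
- **Tool:** rack at (435,273). There is no other candidate.

```bash
cat > m.py <<'E'
from h import *
def cl(n,box=None):
    z=np.load(f'{n}0.npz');p=optics.camera_params(n)
    v,u=np.mgrid[0:480,0:640];uv=np.c_[u.ravel(),v.ravel()];return z['im'],p,uv,cloud(p,z['d'],uv)
def rect(P):
    (c,s,a)=cv2.minAreaRect((P[:,:2]*1000).astype(np.float32));return np.round(c,1),np.round(s,1),round(a,2)
E
python3 - <<'E'
from m import *
rois={'top':dict(sleeve=(265,160,325,235),rack=(400,240,470,305),drift=(170,185,220,268)),'scene':dict(sleeve=(320,240,390,305),rack=(175,228,240,300),drift=(382,212,448,260))}
for n in rois:
    im,p,uv,X=cl(n)
    print(n,'bench z',np.median(X[(abs(X[:,0]-.55)<.25)&(abs(X[:,1])<.2),2]))
    for k,(a,b,c,d) in rois[n].items():
        m=(uv[:,0]>=a)&(uv[:,0]<c)&(uv[:,1]>=b)&(uv[:,1]<d);P=X[m]
        h,e=np.histogram(P[:,2],bins=np.arange(-.006,.15,.004));print(k,[(round(e[i]*1000),int(h[i])) for i in range(len(h)) if h[i]>8])
        bands={'sleeve':[(.006,.018),(.024,.036),(.095,.106)],'rack':[(.066,.079),(.082,.108),(.11,.135)],'drift':[(.004,.05),(.026,.04)]}[k]
        for lo,hi in bands:
            Q=P[(P[:,2]>lo)&(P[:,2]<hi)]
            if len(Q)>5: print('  ',lo,hi,len(Q),rect(Q),'zmed',np.median(Q[:,2]).round(4))
rows=[]
for n,boxes in (('top',[(265,160,60,75),(400,240,70,65),(170,185,50,83)]),('scene',[(320,240,70,65),(175,228,65,72),(382,212,66,48)])):
    im=np.load(f'{n}0.npz')['im'];rows.append(np.hstack([cv2.resize(im[y:y+h,x:x+w],(260,280),interpolation=cv2.INTER_CUBIC) for x,y,w,h in boxes]))
cv2.imwrite('pics/crop.png',np.vstack(rows))
E
```

```text
top bench z 0.0004236817669616144
sleeve [(-6, 681), (-2, 1493), (2, 312), (6, 325), (10, 605), (14, 169), (18, 26), (22, 19), (26, 113), (30, 62), (46, 16), (50, 58), (54, 23), (58, 30), (62, 37), (66, 12), (70, 12), (74, 17), (78, 29), (82, 24), (86, 16), (90, 29), (94, 106), (98, 201), (102, 25)]
   0.006 0.018 1099 (array([665.3,  46.8]), array([116.2, 151.8]), 86.4) zmed 0.0114
   0.024 0.036 187 (array([624.9,  42.7]), array([86.2, 44.8]), 28.88) zmed 0.029
   0.095 0.106 321 (array([659.9,  46.2]), array([55.3, 53.2]), 45.52) zmed 0.0991
rack [(-6, 645), (-2, 1666), (2, 330), (6, 24), (10, 11), (14, 12), (18, 11), (22, 11), (26, 15), (30, 19), (34, 10), (38, 14), (42, 11), (46, 13), (50, 13), (54, 15), (58, 11), (62, 25), (66, 293), (70, 814), (74, 239), (78, 119), (82, 13), (110, 10), (114, 14), (118, 13), (122, 43), (126, 44), (130, 17)]
   0.066 0.079 1389 (array([ 466.8, -266.3]), array([90. , 91.3]), 9.13) zmed 0.0718
   0.082 0.108 41 (array([ 468.5, -254.6]), array([24.9, 33.7]), 79.57) zmed 0.0909
   0.11 0.135 142 (array([ 467.1, -266.5]), array([23.7, 25.7]), 10.77) 
[... 1098 characters left out ...]
95), (82, 43), (86, 19), (90, 14), (94, 22), (98, 14), (102, 18), (106, 21), (110, 9), (114, 29), (118, 16), (122, 10), (126, 38), (130, 24)]
   0.066 0.079 717 (array([ 465.4, -269.2]), array([98.7, 91.6]), 8.39) zmed 0.0734
   0.082 0.108 142 (array([ 473.5, -268.8]), array([44. , 36.4]), 73.58) zmed 0.0931
   0.11 0.135 127 (array([ 466.2, -268.2]), array([30.8, 26.1]), 3.05) zmed 0.1259
drift [(-6, 351), (-2, 1507), (2, 721), (6, 105), (10, 78), (14, 69), (18, 78), (22, 67), (26, 55), (30, 37), (86, 16), (90, 25), (94, 20)]
   0.004 0.05 711 (array([564.2, 296. ]), array([185.8, 219.9]), 57.03) zmed 0.0117
   0.026 0.04 96 (array([514.3, 295.1]), array([ 63.6, 105.4]), 33.47) zmed 0.0295
```

View pics/crop.png

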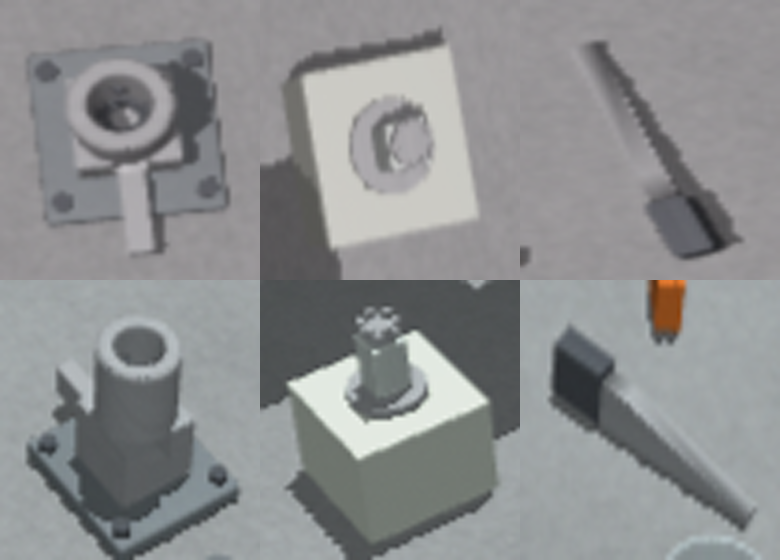

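The crop confirms the choices. The steel sleeve has its rib toward the robot, the tool hangs by its collar in the rack, and the steel wedge has a dark handle and its tip away from the robot. Next I'll refine the positions.

```bash
python3 - <<'E'
from m import *
def line(P):
    c=P[:,:2].mean(0);v=np.linalg.svd(P[:,:2]-c)[2][0];return np.round(c*1000,1),round(float(np.degrees(np.arctan(v[1]/v[0]))),2)
S=np.array([.6595,.045]);T=np.array([.467,-.267])
for n in('top','scene'):
    im,p,uv,X=cl(n);print(n)
    def contour(m): 
        M=np.zeros((480,640),np.uint8);M[uv[m][:,1],uv[m][:,0]]=255
        c=max(cv2.findContours(M,cv2.RETR_EXTERNAL,cv2.CHAIN_APPROX_NONE)[0],key=cv2.contourArea);return c[:,0].astype(float)
    dS=np.hypot(*(X[:,:2]-S).T)
    # sleeve top ring: ellipse centre through plane z=.1
    m=(dS<.036)&(X[:,2]>.093)&(X[:,2]<.11)
    q=plane(p,contour(m),.1)*1000;A=np.c_[q[:,:2],np.ones(len(q))];s=np.linalg.lstsq(A,(q[:,:2]**2).sum(1),rcond=None)[0]
    print('ring',s[:2]/2,'r',np.sqrt(s[2]+(s[:2]**2).sum()/4))
    m=(X[:,2]>.022)&(X[:,2]<.038)&(X[:,0]>.575)&(X[:,0]<.622)&(abs(X[:,1]-.04)<.02);print('rib',m.sum(),line(plane(p,uv[m],.03)),'zmed',np.median(X[m,2]))
    m=(X[:,2]>.007)&(X[:,2]<.017)&(dS<.085);print('foot',rect(plane(p,uv[m],.012)))
    dT=np.hypot(*(X[:,:2]-T).T)
    m=(dT<.07)&(X[:,2]>.066)&(X[:,2]<.077);print('rack',rect(plane(p,uv[m],.072)))
    m=(dT<.03)&(X[:,2]>.118)&(X[:,2]<.14);print('rotor',rect(plane(p,contour(m),.131)),'zmax',np.percentile(X[m,2],95))
    m=(dT<.04)&(X[:,2]>.0755)&(X[:,2]<.084);print('collar',cv2.minEnclosingCircle((X[m][:,:2]*1000).astype(np.float32)))
    m=(dT<.03)&(X[:,2]>.085)&(X[:,2]<.112);print('body',m.sum(),rect(X[m]))
    D=np.array([.57,.285]);dD=np.hypot(*(X[:,:2]-D).T)
    hsv=im.reshape(-1,3).max(1)
    m=(dD<.12)&(X[:,2]>.007)&(X[:,2]<.045)&(abs(X[:,1]-.285)<.045)&(X[:,0]>.5)&(X[:,0]<.68);c=contour(m)
    Xc=X[m];print('drift',m.sum(),line(Xc),rect(Xc),)
    m2=m&(X[:,2]>.0265)&(X[:,0]<.57);Q=plane(p,uv[m2],.03);print('handle',m2.sum(),rect(Q),'z',np.median(X[m2,2]))
    far=Xc[np.argsort(Xc[:,0])[-8:]].mean(0);print('far end',far)
E
```

```text
top
ring [658.91716429  46.13369545] r 27.06002579103194
rib 112 (array([600.3,  40.4]), 5.81) zmed 0.02897209249388888
foot (array([651. ,  45.1]), array([126.1,  99.6]), 5.44)
rack (array([ 466.8, -265.7]), array([89.9, 91.2]), 9.15)
rotor (array([ 467.2, -263.8]), array([25.4, 23.1]), 89.16) zmax 0.1319619823503833
collar ((467.0101623535156, -266.2011413574219), 38.22053527832031)
body 33 (array([ 466.4, -255.1]), array([ 7.1, 24. ]), 84.31)
drift 463 (array([566.9, 277.1]), 21.54) (array([582.7, 279.3]), array([157.2,  28.5]), 20.58)
handle 132 (array([529.7, 263.3]), array([46.3, 20.3]), 20.77) z 0.02943851146358678
far end [0.65025908 0.3083986  0.00807624]
scene
ring [660.57468294  42.26351528] r 28.788663010325724
rib 60 (array([592.3,  36. ]), -4.97) zmed 0.030309668941995827
foot (array([648.7,  39.2]), array([140.4, 105.2]), 7.87)
rack (array([ 467.4, -270.3]), array([99.9, 93.2]), 9.27)
rotor (array([ 472.5, -271.5]), array([24.9, 41.9]), 61.85) zmax 0.13361830202709502
collar ((467.5679931640625, -267.02618408203125), 38.962589263916016)
body 116 (array([ 467.8, -267.3]), array([31.2, 29.5]), 3.74)
drift 401 (array([567.1, 273.4]), 22.33) (array([588.3, 282.5]), array([179.7,  30.3]), 20.63)
handle 78 (array([537.8, 262.3]), array([66.6, 24.2]), 19.86) z 0.02983251553927635
far end [0.65634135 0.30798579 0.00882299]
```

```bash
cat > d.py <<'E'
import sys
from h import *
def delta(x,y,z,yaw):  # yaw of tool x in deg, mod 180
    o=get_obs();w=o['eef_rot'];Rm=R.from_quat([w[1],w[2],w[3],w[0]]);M=Rm.as_matrix()
    best=None
    for k in(0,180):
        a=np.radians(yaw+k);T=np.c_[[np.cos(a),np.sin(a),0],[np.sin(a),-np.cos(a),0],[0,0,-1]]
        rv=(Rm.inv()*R.from_matrix(T)).as_rotvec()
        if best is None or np.linalg.norm(rv)<np.linalg.norm(best): best=rv
    d=M.T@(np.array([x,y,z])-o['eef_pos'])
    print('t',o['time_s'],'pos',o['eef_pos'].round(4),'yaw',np.degrees(np.arctan2(M[1,0],M[0,0])).round(2),'tilt',np.round(M[:,2],3),'q6',o['q'][5].round(3),'F',o['wrist_force'].round(2),'op',o['opening'])
    print('delta',d.round(4),best.round(4))
if __name__=='__main__': delta(*map(float,sys.argv[1:]))
E
python3 d.py .467 -.2662 .2495 9.15
```

```text
t 0.1 pos [ 0.2431 -0.5206  0.2492] yaw 25.02 tilt [-0.     0.001 -1.   ] q6 -0.206 F [-0.1   0.3  -0.49] op 0.9999885289115238
delta [ 0.3104 -0.1358 -0.    ] [-1.500e-03 -1.000e-04  2.771e-01]
```

The manual's scale: shifts go in shares of 80 cm and turns go in shares of 2 pi rad. Converting my numbers, 0.3104 m / 0.8 = 0.388, -0.1358 m / 0.8 = -0.1698, 0.277 rad / 6.2832 = 0.0441.

Request:
{"fn": "jog_arm", "kwargs": {
  "rows": [
    [0.388,-0.1698,0,0,0,0.0441,1],
    [0.388,-0.1698,0,0,0,0.0441,1],
    [0.388,-0.1698,0,0,0,0.0441,1],
    [0.388,-0.1698,0,0,0,0.0441,1],
    [0.388,-0.1698,0,0,0,0.0441,1],
    [0.388,-0.1698,0,0,0,0.0441,1],
    [0.388,-0.1698,0.075,0,0,0.0441,0.7],
    [0.388,-0.1698,0.075,0,0,0.0441,0.7],
    [0.388,-0.1698,0.075,0,0,0.0441,0.7]
  ]
}}

```text
time_s: 1.23
eef_pos: [0.4672, -0.2672, 0.1911]
eef_rot: [0.0, 0.997, 0.08, 0.0]
wrist_force: [0.1, 0.1, 0.4]
opening: 0.697
grasp_force: 0.0
```

```bash
python3 d.py .467 -.2662 .103 9.15
```

```text
t 1.225 pos [ 0.4672 -0.2672  0.1911] yaw 9.13 tilt [ 0. -0. -1.] q6 0.671 F [0.11 0.1  0.43] op 0.6973686671842521
delta [-0.0001 -0.0011  0.0881] [ 0.0003 -0.0002 -0.0004]
```

Scaled: 0.087 m / 0.8 = 0.1088, 0.044 m / 0.8 = 0.055.

Request:
{"fn": "jog_arm", "kwargs": {
  "rows": [
    [0,-0.0013,0.055,0,0,0,0.7],
    [0,-0.0013,0.1088,0,0,0,0.7],
    [0,-0.0013,0.1088,0,0,0,0.7],
    [0,-0.0013,0.1088,0,0,0,0],
    [0,-0.0013,0.1088,0,0,0,0],
    [0,-0.0013,0.1088,0,0,0,0],
    [0,-0.0013,0.1088,0,0,0,0],
    [0,-0.0013,0.1088,0,0,0,0],
    [0,-0.0013,0.1088,0,0,0,0]
  ]
}}

```text
time_s: 2.35
eef_pos: [0.4684, -0.2671, 0.1058]
eef_rot: [0.002, 0.997, 0.08, 0.002]
wrist_force: [-0.5, -0.2, 5.6]
opening: 0.275
grasp_force: 58.5
```

```bash
python3 d.py .467 -.2662 .103 9.15
```

```text
t 2.35 pos [ 0.4684 -0.2671  0.1058] yaw 9.16 tilt [ 0.003 -0.003 -1.   ] q6 0.673 F [-0.47 -0.19  5.59] op 0.27454577444320294
delta [-0.0012 -0.0011  0.0028] [ 0.0038 -0.0029  0.0001]
```

Scaled: -0.15 m / 0.8 = -0.1875, -0.1 m / 0.8 = -0.125.

Request:
{"fn": "jog_arm", "kwargs": {
  "rows": [
    [0,0,-0.025,0,0,0,0],
    [0,0,-0.0625,0,0,0,0],
    [0,0,-0.125,0,0,0,0],
    [0,0,-0.1875,0,0,0,0],
    [0,0,-0.1875,0,0,0,0],
    [0,0,-0.1875,0,0,0,0]
  ]
}}

```text
time_s: 3.1
eef_pos: [0.4665, -0.2652, 0.2525]
eef_rot: [-0.0, 0.997, 0.08, -0.0]
wrist_force: [0.1, -0.4, -3.1]
opening: 0.27
grasp_force: 59.9
```

```bash
python3 d.py .6592 .0455 .252 5.6
```

```text
t 3.1 pos [ 0.4665 -0.2652  0.2525] yaw 9.16 tilt [-0.001  0.    -1.   ] q6 0.673 F [ 0.14 -0.44 -3.14] op 0.2699001154764931
delta [ 0.2398 -0.2761  0.0006] [-0.0006  0.0005  0.0621]
```

Scaled: -0.2761 m / 0.8 = -0.3451, 0.2398 m / 0.8 = 0.2998, 0.847 rad / 6.2832 = 0.1348.

Request:
{"fn": "jog_arm", "kwargs": {
  "rows": [
    [0.2998,-0.3451,0,0,0,0.1348,0],
    [0.2998,-0.3451,0,0,0,0.1348,0],
    [0.2998,-0.3451,0,0,0,0.1348,0],
    [0.2998,-0.3451,0,0,0,0.1348,0],
    [0.2998,-0.3451,0,0,0,0.1348,0],
    [0.2998,-0.3451,0,0,0,0.1348,0],
    [0.2998,-0.3451,0,0,0,0.1348,0],
    [0.2998,-0.3451,0,0,0,0.1348,0],
    [0.2998,-0.3451,0,0,0,0.1348,0]
  ]
}}

```text
time_s: 4.22
eef_pos: [0.6588, 0.0437, 0.2518]
eef_rot: [0.001, 0.941, -0.337, -0.001]
wrist_force: [-0.0, -0.1, -3.0]
opening: 0.271
grasp_force: 60.4
```

```bash
python3 d.py .6592 .0455 .252 -39.4
python3 - <<'E'
from h import *
cs=[]
for n in('scene','top'):
    im,d,p=cam(n);np.savez(f'{n}1.npz',im=im,d=d)
    u,v=proj(p,[.659,.0455,.16])[0].astype(int);w=70
    cs.append(cv2.resize(im[v-w:v+w,u-w:u+w],(400,400),interpolation=cv2.INTER_CUBIC));print(n,u,v)
cv2.imwrite('pics/over.png',np.hstack(cs))
E
```

```text
t 4.225 pos [0.6588 0.0437 0.2518] yaw -39.45 tilt [-0.002 -0.    -1.   ] q6 2.146 F [-0.01 -0.06 -3.  ] op 0.27129623373081224
delta [-0.0008 -0.0017 -0.0002] [ 0.0017  0.0016 -0.0008]
scene 358 235
top 291 181
```

View pics/over.png

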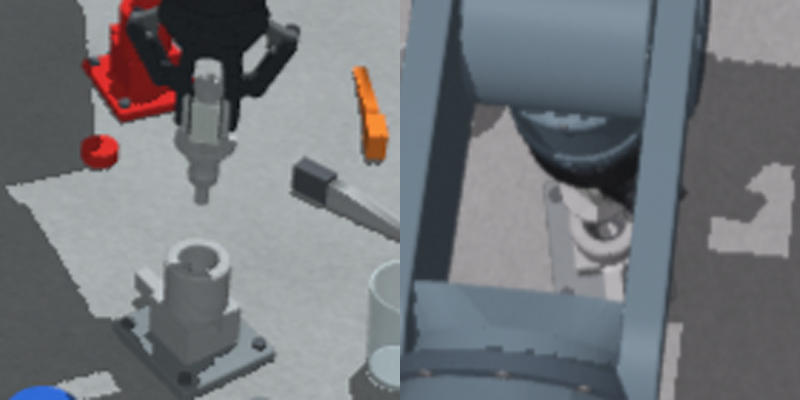

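The scene crop shows the tool upright over the sleeve: tang tip at crop (203,200), sleeve ring centre at (198,262). In the top view the arm mostly hides the tool. I'll measure the lateral offset numerically.

```bash
python3 - <<'E'
from h import *
z=np.load('scene1.npz');p=optics.camera_params('scene');im,dep=z['im'],z['d']
V=np.array(p['view']);f=240/np.tan(np.radians(p['fovy'])/2)
v,u=np.mgrid[0:480,0:640];uv=np.c_[u.ravel(),v.ravel()];X=cloud(p,dep,uv).reshape(480,640,3)
near=np.hypot(X[...,0]-.659,X[...,1]-.0455)<.045
r=V[0,:2]/np.linalg.norm(V[0,:2])
for row in range(200,300,2):
    c=np.where(near[row]&(X[row,:,2]>.03))[0]
    if len(c)<2: continue
    # contiguous from depth; tangent edges -> lateral cam x at axis depth
    zz=np.median(X[row,c,2]);P=np.array([.659,.0455,zz]);dd=-(V[2,:3]@P+V[2,3])
    lat=[((e-p['cx'])/f*dd) for e in(c[0]-.5,c[-1]+.5)]
    ax=V[0,:3]@P+V[0,3]
    print(row,c[0],c[-1],len(c),'z %.3f'%zz,'width %.1f centre-offset %.1f mm'%((lat[1]-lat[0])*1e3,((lat[0]+lat[1])/2-ax)*1e3))
print(r)
E
```

```text
200 349 371 23 z 0.267 width 51.2 centre-offset -3.3 mm
202 349 371 23 z 0.262 width 51.3 centre-offset -3.0 mm
204 349 371 23 z 0.258 width 51.4 centre-offset -2.8 mm
206 349 371 23 z 0.251 width 51.5 centre-offset -2.5 mm
208 349 370 22 z 0.246 width 49.4 centre-offset -3.3 mm
210 350 369 20 z 0.240 width 45.1 centre-offset -3.0 mm
212 349 370 22 z 0.235 width 49.7 centre-offset -2.7 mm
214 349 370 22 z 0.226 width 49.9 centre-offset -2.3 mm
216 349 369 21 z 0.225 width 47.7 centre-offset -3.3 mm
218 351 368 18 z 0.224 width 40.9 centre-offset -2.1 mm
220 353 365 12 z 0.220 width 29.6 centre-offset -3.1 mm
222 354 363 10 z 0.208 width 22.9 centre-offset -3.6 mm
224 353 364 12 z 0.198 width 27.6 centre-offset -3.1 mm
226 354 363 10 z 0.192 width 23.0 centre-offset -2.8 mm
228 354 363 10 z 0.187 width 23.1 centre-offset -2.5 mm
230 356 360 5 z 0.182 width 11.6 centre-offset -3.4 mm
232 356 360 5 z 0.174 width 11.6 centre-offset -3.0 mm
234 356 360 5 z 0.165 width 11.7 centre-offset -2.5 mm
236 357 359 3 z 0.160 width 7.0 centre-offset -2.3 mm
248 354 358 5 z 0.101 width 12.0 centre-o
[... 395 characters left out ...]
et -3.9 mm
264 345 367 23 z 0.092 width 55.4 centre-offset -3.6 mm
266 344 367 24 z 0.084 width 58.0 centre-offset -4.4 mm
268 340 367 28 z 0.077 width 67.9 centre-offset -8.9 mm
270 340 369 29 z 0.071 width 72.9 centre-offset -6.2 mm
272 340 371 32 z 0.063 width 78.1 centre-offset -3.4 mm
274 340 371 32 z 0.056 width 78.3 centre-offset -3.1 mm
276 342 371 30 z 0.050 width 73.6 centre-offset -0.3 mm
278 344 371 27 z 0.040 width 69.0 centre-offset 2.6 mm
280 346 368 22 z 0.039 width 56.7 centre-offset 1.4 mm
282 348 365 17 z 0.038 width 44.4 centre-offset 0.3 mm
284 350 358 9 z 0.036 width 22.2 centre-offset -5.8 mm
286 352 355 4 z 0.033 width 9.9 centre-offset -6.9 mm
[0.47793125 0.87839725]
```

```bash
python3 d.py .6590 .0443 .152 -39.4
```

```text
t 4.325 pos [0.6591 0.0434 0.2527] yaw -39.49 tilt [-0.001 -0.    -1.   ] q6 2.147 F [ 0.39 -0.2  -4.24] op 0.27320980024776576
delta [-0.0006 -0.0007  0.1007] [ 0.0007  0.0005 -0.0016]
```

Scaled: 0.1 m / 0.8 = 0.125, 0.095 m / 0.8 = 0.1188.

Request:
{"fn": "jog_arm", "kwargs": {
  "rows": [
    [-0.0008,-0.0009,0.0375,0,0,0,0],
    [-0.0008,-0.0009,0.0688,0,0,0,0],
    [-0.0008,-0.0009,0.0875,0,0,0,0],
    [-0.0008,-0.0009,0.1,0,0,0,0],
    [-0.0008,-0.0009,0.1125,0,0,0,0],
    [-0.0008,-0.0009,0.1188,0,0,0,0],
    [-0.0008,-0.0009,0.125,0,0,0,0],
    [-0.0008,-0.0009,0.125,0,0,0,0]
  ]
}}

```text
time_s: 5.32
eef_pos: [0.6603, 0.0455, 0.1534]
eef_rot: [0.0, 0.942, -0.337, 0.001]
wrist_force: [-0.3, -2.7, -3.9]
opening: 0.266
grasp_force: 60.7
```

```bash
python3 d.py .6590 .0443 .146 -39.4
```

```text
t 5.325 pos [0.6603 0.0455 0.1534] yaw -39.37 tilt [ 0.001 -0.001 -1.   ] q6 2.148 F [-0.3  -2.74 -3.9 ] op 0.26595847509224146
delta [-0.0002  0.0017  0.0074] [-0.0001 -0.0016  0.0005]
```

Scaled: 0.006 m / 0.8 = 0.0075, 0.0008 m / 0.8 = 0.001.

Request:
{"fn": "jog_arm", "kwargs": {
  "rows": [
    [0.0008,0.001,0.0025,0,0,0,0],
    [0.0008,0.001,0.005,0,0,0,0],
    [0.0008,0.001,0.0075,0,0,0,0],
    [0.0008,0.001,0.0075,0,0,0,0]
  ]
}}

```text
time_s: 5.82
eef_pos: [0.6599, 0.0444, 0.1472]
eef_rot: [0.0, 0.942, -0.337, 0.0]
wrist_force: [1.1, -5.3, 0.2]
opening: 0.266
grasp_force: 60.9
```

```bash
python3 d.py .6590 .0443 .146 -39.4
```

```text
t 5.825 pos [0.6599 0.0444 0.1472] yaw -39.38 tilt [ 0.    -0.001 -1.   ] q6 2.147 F [ 1.05 -5.27  0.23] op 0.2664366011537097
delta [-0.0006  0.0006  0.0012] [ 0.0004 -0.0009  0.0003]
```

Scaled: 0.0011 m / 0.8 = 0.0014, 0.001 m / 0.8 = 0.0013.

Request:
{"fn": "jog_arm", "kwargs": {
  "rows": [
    [0.0014,0.0013,0,0,0,0,0],
    [0.0014,0.0013,0,0,0,0,0],
    [0.0014,0.0013,0.0013,0,0,0,0],
    [0.0014,0.0013,0.0013,0,0,0,0]
  ]
}}

```text
time_s: 6.32
eef_pos: [0.6601, 0.0439, 0.1468]
eef_rot: [-0.0, 0.942, -0.337, 0.0]
wrist_force: [-0.5, -0.4, 4.7]
opening: 0.271
grasp_force: 61.6
```

```bash
python3 d.py .6590 .0443 .146 -39.4
```

```text
t 6.325 pos [0.6601 0.0439 0.1468] yaw -39.36 tilt [ 0.001  0.    -1.   ] q6 2.145 F [-0.47 -0.39  4.7 ] op 0.2707214137958983
delta [-0.0011  0.0004  0.0008] [-0.0008 -0.0003  0.0007]
```

Scaled: -0.32 rad / 6.2832 = -0.0509.

Request:
{"fn": "jog_arm", "kwargs": {
  "rows": [
    [0,0,0,0,0,-0.0127,0],
    [0,0,0,0,0,-0.0255,0],
    [0,0,0,0,0,-0.0382,0],
    [0,0,0,0,0,-0.0509,0],
    [0,0,0,0,0,-0.0509,0]
  ]
}}

```text
time_s: 6.95
eef_pos: [0.6605, 0.0446, 0.1468]
eef_rot: [-0.001, 0.983, -0.183, 0.001]
wrist_force: [0.5, 2.7, 5.8]
opening: 0.272
grasp_force: 61.6
```

```bash
python3 d.py .6590 .0443 .146 -39.4|head -1
```

```text
t 6.95 pos [0.6605 0.0446 0.1468] yaw -21.06 tilt [ 0.002  0.002 -1.   ] q6 1.825 F [0.49 2.72 5.83] op 0.27193697798953964
```

Request:
{"fn": "jog_arm", "kwargs": {
  "rows": [
    [0,0,0,0,0,-0.0127,0],
    [0,0,0,0,0,-0.0255,0],
    [0,0,0,0,0,-0.0382,0],
    [0,0,0,0,0,-0.0509,0],
    [0,0,0,0,0,-0.0509,0]
  ]
}}

```text
time_s: 7.58
eef_pos: [0.6606, 0.0455, 0.1468]
eef_rot: [-0.002, 1.0, -0.024, 0.001]
wrist_force: [1.6, 5.9, 5.1]
opening: 0.271
grasp_force: 61.6
```

```bash
python3 d.py .6590 .0443 .146 -39.4|head -1; python3 -c "
from bench import get_obs;print(get_obs()['torque'])"
```

```text
t 7.575 pos [0.6606 0.0455 0.1468] yaw -2.73 tilt [ 0.002  0.003 -1.   ] q6 1.506 F [1.59 5.93 5.11] op 0.2705718062230431
[ 1.35761264 -0.32293813  0.05511292]
```

Scaled: -0.0018 m / 0.8 = -0.0023, 0.0005 m / 0.8 = 0.0006, -0.28 rad / 6.2832 = -0.0446.

Request:
{"fn": "jog_arm", "kwargs": {
  "rows": [
    [0.0006,-0.0023,0,0,0,-0.0064,0],
    [0.0006,-0.0023,0,0,0,-0.0191,0],
    [0.0006,-0.0023,0,0,0,-0.0318,0],
    [0.0006,-0.0023,0,0,0,-0.0446,0],
    [0.0006,-0.0023,0,0,0,-0.0446,0]
  ]
}}

```text
time_s: 8.2
eef_pos: [0.6607, 0.0467, 0.1467]
eef_rot: [-0.001, 0.993, 0.116, 0.001]
wrist_force: [0.7, 4.6, 5.5]
opening: 0.266
grasp_force: 61.7
```

```bash
python3 d.py .6590 .0443 .146 -39.4|head -1
```

```text
t 8.2 pos [0.6607 0.0467 0.1467] yaw 13.31 tilt [ 0.001  0.002 -1.   ] q6 1.229 F [0.72 4.6  5.54] op 0.26620500437732936
```

Scaled: -0.0018 m / 0.8 = -0.0023, 0.0006 m / 0.8 = 0.0008, -0.28 rad / 6.2832 = -0.0446.

Request:
{"fn": "jog_arm", "kwargs": {
  "rows": [
    [0.0008,-0.0023,0,0,0,-0.0064,0],
    [0.0008,-0.0023,0,0,0,-0.0191,0],
    [0.0008,-0.0023,0,0,0,-0.0318,0],
    [0.0008,-0.0023,0,0,0,-0.0446,0],
    [0.0008,-0.0023,0,0,0,-0.0446,0]
  ]
}}

```text
time_s: 8.82
eef_pos: [0.6605, 0.0479, 0.1466]
eef_rot: [-0.0, 0.967, 0.253, 0.0]
wrist_force: [-2.4, 1.4, 7.4]
opening: 0.27
grasp_force: 61.9
```

```bash
python3 d.py .6590 .0443 .146 -39.4|head -1
```

```text
t 8.825 pos [0.6605 0.0479 0.1466] yaw 29.34 tilt [-0.     0.001 -1.   ] q6 0.952 F [-2.36  1.43  7.44] op 0.27016618726968983
```

Scaled: -0.0007 m / 0.8 = -0.0009, -0.0004 m / 0.8 = -0.0005, -0.32 rad / 6.2832 = -0.0509.

Request:
{"fn": "jog_arm", "kwargs": {
  "rows": [
    [-0.0005,-0.0009,0,0,0,-0.0127,0],
    [-0.0005,-0.0009,0,0,0,-0.0255,0],
    [-0.0005,-0.0009,0,0,0,-0.0382,0],
    [-0.0005,-0.0009,0,0,0,-0.0509,0],
    [-0.0005,-0.0009,0,0,0,-0.0509,0]
  ]
}}

```text
time_s: 9.45
eef_pos: [0.6598, 0.0487, 0.1466]
eef_rot: [-0.001, 0.915, 0.404, 0.0]
wrist_force: [-0.9, 3.1, 7.0]
opening: 0.27
grasp_force: 61.9
```

```bash
python3 d.py .6590 .0443 .146 -39.4|head -1
```

```text
t 9.45 pos [0.6598 0.0487 0.1466] yaw 47.68 tilt [-0.     0.002 -1.   ] q6 0.632 F [-0.91  3.1   7.03] op 0.2702482685143987
```

```bash
python3 - <<'E'
from h import *
im,dep,p=cam('scene')
V=np.array(p['view']);f=240/np.tan(np.radians(p['fovy'])/2)
v,u=np.mgrid[0:480,0:640];uv=np.c_[u.ravel(),v.ravel()];X=cloud(p,dep,uv).reshape(480,640,3)
near=np.hypot(X[...,0]-.659,X[...,1]-.0455)<.045
for row in range(228,270):
    c=np.where(near[row]&(X[row,:,2]>.03))[0]
    if len(c)<2: continue
    k=(c[0]+c[-1])//2
    print(row,c[0],c[-1],'z %.4f'%X[row,k,2],'xyz',X[row,k].round(4),im[row,k])
a=np.array(proj(p,[.659,.0455,.118])[0]).astype(int);w=45
b=im[a[1]-w:a[1]+w,a[0]-w:a[0]+w];cv2.imwrite('pics/seat.png',cv2.resize(b,(540,540),interpolation=cv2.INTER_CUBIC));print(a)
print(get_obs()['torque'])
E
```

```text
228 363 367 z 0.2010 xyz [0.6848 0.0433 0.201 ] [34 31 28]
229 363 366 z 0.1985 xyz [0.6842 0.0411 0.1985] [33 30 27]
230 363 366 z 0.1968 xyz [0.6856 0.0404 0.1968] [33 30 27]
231 363 365 z 0.1935 xyz [0.6851 0.041  0.1935] [34 30 28]
232 363 365 z 0.1829 xyz [0.6769 0.0467 0.1829] [31 28 26]
233 363 365 z 0.1822 xyz [0.6794 0.0453 0.1822] [29 27 24]
234 363 365 z 0.1791 xyz [0.6792 0.0456 0.1791] [30 27 25]
235 363 365 z 0.1544 xyz [0.6562 0.0614 0.1544] [29 26 24]
236 363 365 z 0.1753 xyz [0.6815 0.0444 0.1753] [31 28 25]
237 362 365 z 0.1769 xyz [0.6853 0.0393 0.1769] [31 29 26]
238 353 365 z 0.1950 xyz [0.7034 0.0165 0.195 ] [31 28 25]
239 353 365 z 0.1824 xyz [0.6932 0.0235 0.1824] [37 34 30]
240 352 365 z 0.1816 xyz [0.6944 0.0201 0.1816] [33 31 28]
241 352 364 z 0.1785 xyz [0.6942 0.0204 0.1785] [32 29 25]
242 352 364 z 0.1593 xyz [0.6773 0.0318 0.1593] [32 28 25]
243 352 364 z 0.1561 xyz [0.6771 0.0321 0.1561] [33 29 27]
244 350 364 z 0.1537 xyz [0.6767 0.0298 0.1537] [34 30 27]
245 349 365 z 0.1477 xyz [0.6737 0.032  0.1477] [34 30 28]
246 348 366 z 0.1480 xyz [0.6772 0.029
[... 770 characters left out ...]
0.6639 0.0382 0.0951] [100  99  94]
260 345 368 z 0.1027 xyz [0.6745 0.0313 0.1027] [100  97  94]
261 345 367 z 0.0973 xyz [0.6724 0.0329 0.0973] [99 97 92]
262 345 367 z 0.1002 xyz [0.6782 0.0292 0.1002] [114 112 108]
263 345 367 z 0.0972 xyz [0.6785 0.0293 0.0972] [108 106 103]
264 345 367 z 0.0948 xyz [0.6793 0.0289 0.0948] [104 101  98]
265 345 367 z 0.0918 xyz [0.6794 0.029  0.0918] [103 101  98]
266 344 367 z 0.0900 xyz [0.6797 0.0261 0.09  ] [104 102  98]
267 341 367 z 0.0878 xyz [0.6796 0.0236 0.0878] [104 101  98]
268 340 367 z 0.0855 xyz [0.6794 0.0211 0.0855] [102 100  97]
269 340 368 z 0.0785 xyz [0.6769 0.0257 0.0785] [104 102  98]
[358 249]
[ 0.64471257  0.44182484 -0.01762243]
```

View pics/seat.png

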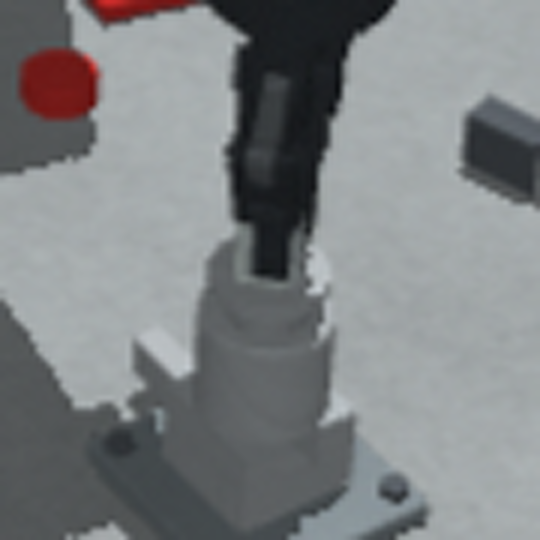

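The crop (centred at scene pixel (358,249)) shows the collar's lower front edge at row ~257 and the sleeve's top front edge at ~262. That puts the collar about 12–15 mm above the face, so the tang looks to be in the seat. I'll push gently and watch the force.

Scaled: 0.003 m / 0.8 = 0.0038, -0.0009 m / 0.8 = -0.0011.

Request:
{"fn": "jog_arm", "kwargs": {
  "rows": [
    [0.0006,-0.0011,0,0,0,0,0],
    [0.0006,-0.0011,0.0013,0,0,0,0],
    [0.0006,-0.0011,0.0025,0,0,0,0],
    [0.0006,-0.0011,0.0038,0,0,0,0],
    [0.0006,-0.0011,0.0038,0,0,0,0]
  ]
}}

```text
time_s: 10.12
eef_pos: [0.6599, 0.0489, 0.1447]
eef_rot: [0.0, 0.915, 0.404, 0.001]
wrist_force: [-2.0, 1.0, 10.4]
opening: 0.269
grasp_force: 62.5
```

```bash
python3 d.py .6590 .0443 .146 -39.4|head -1
```

```text
t 10.125 pos [0.6599 0.0489 0.1447] yaw 47.62 tilt [ 0.001  0.    -1.   ] q6 0.634 F [-1.99  0.97 10.38] op 0.2689302075815114
```

Scaled: 0.004 m / 0.8 = 0.005, 0.003 m / 0.8 = 0.0038.

Request:
{"fn": "jog_arm", "kwargs": {
  "rows": [
    [0,0,0.0013,0,0,0,0],
    [0,0,0.0025,0,0,0,0],
    [0,0,0.0038,0,0,0,0],
    [0,0,0.005,0,0,0,0],
    [0,0,0.005,0,0,0,0]
  ]
}}

```text
time_s: 10.75
eef_pos: [0.6594, 0.0488, 0.1386]
eef_rot: [-0.0, 0.915, 0.404, -0.0]
wrist_force: [1.7, 0.5, -0.6]
opening: 0.269
grasp_force: 60.8
```

```bash
python3 d.py .6590 .0443 .146 -39.4|head -1
```

```text
t 10.75 pos [0.6594 0.0488 0.1386] yaw 47.65 tilt [-0.  0. -1.] q6 0.634 F [ 1.73  0.52 -0.64] op 0.2693181041333316
```

Scaled: 0.004 m / 0.8 = 0.005, 0.003 m / 0.8 = 0.0038.

Request:
{"fn": "jog_arm", "kwargs": {
  "rows": [
    [0,0,0.0013,0,0,0,0],
    [0,0,0.0025,0,0,0,0],
    [0,0,0.0038,0,0,0,0],
    [0,0,0.005,0,0,0,0],
    [0,0,0.005,0,0,0,0]
  ]
}}

```text
time_s: 11.38
eef_pos: [0.6591, 0.0487, 0.1341]
eef_rot: [-0.0, 0.915, 0.404, -0.001]
wrist_force: [4.0, 1.5, -10.6]
opening: 0.273
grasp_force: 60.0
```

```bash
python3 d.py .6590 .0443 .146 -39.4|head -1
```

```text
t 11.375 pos [0.6591 0.0487 0.1341] yaw 47.71 tilt [-0.001  0.    -1.   ] q6 0.633 F [  3.97   1.48 -10.6 ] op 0.2733214983247618
```

Scaled: 0.004 m / 0.8 = 0.005, 0.0006 m / 0.8 = 0.0008.

Request:
{"fn": "jog_arm", "kwargs": {
  "rows": [
    [0.0006,0.0008,0.0013,0,0,0,0],
    [0.0006,0.0008,0.0025,0,0,0,0],
    [0.0006,0.0008,0.0038,0,0,0,0],
    [0.0006,0.0008,0.005,0,0,0,0],
    [0.0006,0.0008,0.005,0,0,0,0]
  ]
}}

```text
time_s: 12.0
eef_pos: [0.6603, 0.0488, 0.134]
eef_rot: [0.0, 0.914, 0.405, 0.0]
wrist_force: [-7.5, 3.4, 12.8]
opening: 0.269
grasp_force: 62.8
```

```bash
python3 d.py .6590 .0443 .146 -39.4|head -1
```

```text
t 12.0 pos [0.6603 0.0488 0.134 ] yaw 47.73 tilt [ 0. -0. -1.] q6 0.633 F [-7.55  3.36 12.75] op 0.2692550464201642
```

The manual's scale: shifts go in shares of 80 cm and turns go in shares of 2 pi rad. Converting my numbers, -0.12 m / 0.8 = -0.15, -0.05 m / 0.8 = -0.0625.

Request:
{"fn": "jog_arm", "kwargs": {
  "rows": [
    [-0.0008,-0.0008,0,0,0,0,0],
    [-0.0008,-0.0008,0,0,0,0,0],
    [-0.0008,-0.0008,0,0,0,0,0.7],
    [-0.0008,-0.0008,0,0,0,0,0.7],
    [-0.0008,-0.0008,0,0,0,0,0.7],
    [-0.0008,-0.0008,0,0,0,0,0.7],
    [-0.0008,-0.0008,-0.0625,0,0,0,0.7],
    [-0.0008,-0.0008,-0.125,0,0,0,0.7],
    [-0.0008,-0.0008,-0.15,0,0,0,0.7],
    [-0.0008,-0.0008,-0.15,0,0,0,0.7]
  ]
}}

```text
time_s: 13.25
eef_pos: [0.6603, 0.0484, 0.2525]
eef_rot: [0.001, 0.915, 0.404, 0.001]
wrist_force: [0.1, 0.8, -0.1]
opening: 0.698
grasp_force: 0.0
```

```bash
python3 d.py .5300 .2634 .252 20.8
python3 - <<'E'
from h import *
im,dep,p=cam('scene')
v,u=np.mgrid[0:480,0:640];uv=np.c_[u.ravel(),v.ravel()];X=cloud(p,dep,uv).reshape(480,640,3)
near=np.hypot(X[...,0]-.659,X[...,1]-.0455)<.03
for row in range(232,270,2):
    c=np.where(near[row]&(X[row,:,2]>.03))[0]
    if len(c)>1:print(row,c[0],c[-1],'zmed %.4f'%np.median(X[row,c,2]))
a=np.array(proj(p,[.659,.0455,.118])[0]).astype(int);w=45
cv2.imwrite('pics/home.png',cv2.resize(im[a[1]-w:a[1]+w,a[0]-w:a[0]+w],(540,540),interpolation=cv2.INTER_CUBIC))
E
```

```text
t 13.25 pos [0.6603 0.0484 0.2525] yaw 47.71 tilt [ 0.003 -0.    -1.   ] q6 0.632 F [ 0.07  0.8  -0.13] op 0.6981214606841518
delta [ 0.0714 -0.2411 -0.    ] [ 0.0021 -0.0024  0.4697]
234 354 362 zmed 0.1569
236 353 363 zmed 0.1568
238 353 363 zmed 0.1566
240 353 363 zmed 0.1533
242 353 363 zmed 0.1463
244 352 363 zmed 0.1429
246 352 363 zmed 0.1365
248 350 363 zmed 0.1306
250 348 366 zmed 0.1205
252 347 367 zmed 0.1103
254 346 368 zmed 0.1096
256 346 368 zmed 0.1078
258 347 368 zmed 0.1072
260 347 368 zmed 0.1021
262 346 367 zmed 0.0966
264 345 367 zmed 0.0926
266 345 367 zmed 0.0840
268 346 367 zmed 0.0792
```

View pics/home.png

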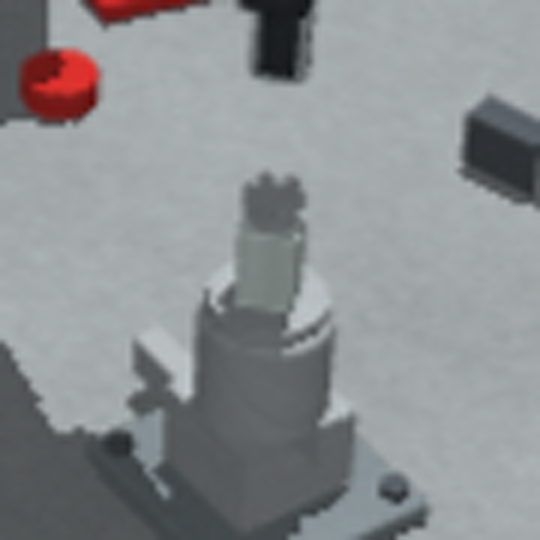

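The crop shows the collar flush on the sleeve (collar top z about 0.107, tool upright, fingers clear). Next is the wedge.

Scaled: -0.2405 m / 0.8 = -0.3006, 0.16 m / 0.8 = 0.2, 0.466 rad / 6.2832 = 0.0742.

Request:
{"fn": "jog_arm", "kwargs": {
  "rows": [
    [0.0875,-0.3006,0,0,0,0.0742,0.5],
    [0.0875,-0.3006,0,0,0,0.0742,0.5],
    [0.0875,-0.3006,0,0,0,0.0742,0.5],
    [0.0875,-0.3006,0,0,0,0.0742,0.5],
    [0.0875,-0.3006,0,0,0,0.0742,0.5],
    [0.0875,-0.3006,0.075,0,0,0.0742,0.5],
    [0.0875,-0.3006,0.15,0,0,0.0742,0.5],
    [0.0875,-0.3006,0.2,0,0,0.0742,0.5],
    [0.0875,-0.3006,0.2,0,0,0.0742,0.5]
  ]
}}

```text
time_s: 14.42
eef_pos: [0.5249, 0.26, 0.0855]
eef_rot: [0.001, 0.983, 0.182, -0.006]
wrist_force: [0.3, -0.2, 0.5]
opening: 0.498
grasp_force: 0.0
```

```bash
python3 d.py .528 .2627 .026 21
```

```text
t 14.425 pos [0.5249 0.26   0.0855] yaw 20.96 tilt [-0.011 -0.003 -1.   ] q6 1.463 F [ 0.27 -0.19  0.47] op 0.4982201760224084
delta [ 0.0045 -0.0013  0.0594] [-0.001   0.0111 -0.0006]
```

Request:
{"fn": "jog_arm", "kwargs": {
  "rows": [
    [0,0,0,0,0,0,0.5],
    [0,0,0,0,0,0,0.5],
    [0,0,0,0,0,0,0.5]
  ]
}}

```text
time_s: 14.8
eef_pos: [0.5299, 0.2624, 0.0928]
eef_rot: [-0.0, 0.983, 0.182, 0.002]
wrist_force: [1.1, -0.2, 1.2]
opening: 0.497
grasp_force: 0.0
```

```bash
python3 d.py .528 .2627 .026 21
```

```text
t 14.8 pos [0.5299 0.2624 0.0928] yaw 21.02 tilt [ 0.003  0.001 -1.   ] q6 1.463 F [ 1.09 -0.18  1.23] op 0.4971022092659447
delta [-0.0018 -0.001   0.0668] [ 0.0004 -0.0032  0.0003]
```

Scaled: 0.066 m / 0.8 = 0.0825, 0.055 m / 0.8 = 0.0688.

Request:
{"fn": "jog_arm", "kwargs": {
  "rows": [
    [-0.0023,-0.0013,0.0375,0,0,0,0.5],
    [-0.0023,-0.0013,0.0688,0,0,0,0.5],
    [-0.0023,-0.0013,0.0825,0,0,0,0.5],
    [-0.0023,-0.0013,0.0825,0,0,0,0.5],
    [-0.0023,-0.0013,0.0825,0,0,0,0.5],
    [-0.0023,-0.0013,0.0825,0,0,0,0],
    [-0.0023,-0.0013,0.0825,0,0,0,0],
    [-0.0023,-0.0013,0.0825,0,0,0,0],
    [-0.0023,-0.0013,0.0825,0,0,0,0]
  ]
}}

```text
time_s: 15.92
eef_pos: [0.5275, 0.2627, 0.0261]
eef_rot: [-0.0, 0.983, 0.182, 0.001]
wrist_force: [-0.6, 0.9, 5.7]
opening: 0.222
grasp_force: 59.6
```

```bash
python3 d.py .528 .2627 .026 21
```

```text
t 15.925 pos [0.5275 0.2627 0.0261] yaw 21.02 tilt [ 0.002  0.001 -1.   ] q6 1.465 F [-0.62  0.94  5.69] op 0.22202932558877428
delta [0.0005 0.0002 0.0001] [ 0.0001 -0.0018  0.0003]
```

Scaled: -0.124 m / 0.8 = -0.155, -0.08 m / 0.8 = -0.1.

Request:
{"fn": "jog_arm", "kwargs": {
  "rows": [
    [0,0,-0.0375,0,0,0,0],
    [0,0,-0.1,0,0,0,0],
    [0,0,-0.155,0,0,0,0],
    [0,0,-0.155,0,0,0,0],
    [0,0,-0.155,0,0,0,0]
  ]
}}

```text
time_s: 16.55
eef_pos: [0.5256, 0.2621, 0.1476]
eef_rot: [0.0, 0.983, 0.182, -0.001]
wrist_force: [-0.4, 0.8, -3.1]
opening: 0.218
grasp_force: 59.1
```

```bash
python3 d.py .4246 .0233 .15 5.6
```

```text
t 16.55 pos [0.5256 0.2621 0.1476] yaw 21.02 tilt [-0.002 -0.001 -1.   ] q6 1.465 F [-0.37  0.79 -3.07] op 0.2176961259915151
delta [-0.1799  0.1867 -0.002 ] [1.000e-04 2.400e-03 2.691e-01]
```

Scaled: 0.1867 m / 0.8 = 0.2334, -0.18 m / 0.8 = -0.225, 0.269 rad / 6.2832 = 0.0428.

Request:
{"fn": "jog_arm", "kwargs": {
  "rows": [
    [-0.225,0.2334,0,0,0,0.0428,0],
    [-0.225,0.2334,0,0,0,0.0428,0],
    [-0.225,0.2334,0,0,0,0.0428,0],
    [-0.225,0.2334,0,0,0,0.0428,0],
    [-0.225,0.2334,0,0,0,0.0428,0],
    [-0.225,0.2334,0.05,0,0,0.0428,0],
    [-0.225,0.2334,0.0875,0,0,0.0428,0],
    [-0.225,0.2334,0.0875,0,0,0.0428,0],
    [-0.225,0.2334,0.0875,0,0,0.0428,0],
    [-0.225,0.2334,0.0875,0,0,0.0428,0]
  ]
}}

```text
time_s: 17.8
eef_pos: [0.4266, 0.0236, 0.0801]
eef_rot: [0.0, 0.999, 0.049, 0.001]
wrist_force: [-0.1, -0.6, -2.8]
opening: 0.222
grasp_force: 59.6
```

```bash
python3 d.py .4246 .0233 .061 5.6
python3 - <<'E'
from h import *
for n in('top','scene'):
    im,dep,p=cam(n);np.savez(f'{n}2.npz',im=im,d=dep)
    a=proj(p,[.57,.035,.05])[0].astype(int);w=70
    if n=='top': A=cv2.resize(im[a[1]-w:a[1]+w,a[0]-w:a[0]+w],(400,400),interpolation=cv2.INTER_CUBIC);print(a)
    else: B=cv2.resize(im[a[1]-w:a[1]+w,a[0]-w:a[0]+w],(400,400),interpolation=cv2.INTER_CUBIC);print(a)
cv2.imwrite('pics/dr.png',np.hstack([A,B]))
E
```

```text
t 17.8 pos [0.4266 0.0236 0.0801] yaw 5.63 tilt [ 0.002 -0.    -1.   ] q6 1.248 F [-0.08 -0.62 -2.82] op 0.22159882567009245
delta [-0.0021  0.0001  0.0191] [ 0.0006 -0.002   0.0006]
[298 230]
[335 251]
```

View pics/dr.png

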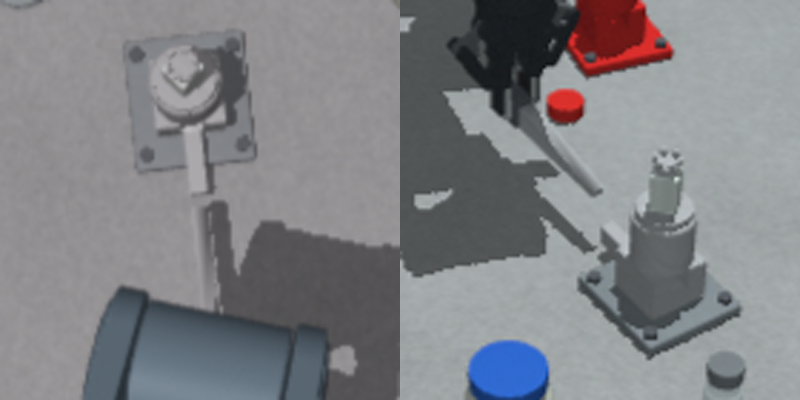

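Top view: wedge blade centreline at crop (203,205)–(210,300), rib at (196,130)–(200,195), nearly in line, tip just short of the rib. The scene view shows the wedge level. I'll measure both centrelines.

```bash
python3 - <<'E'
from h import *
z=np.load('top2.npz');p=optics.camera_params('top');im,dep=z['im'],z['d']
v,u=np.mgrid[0:480,0:640];uv=np.c_[u.ravel(),v.ravel()];X=cloud(p,dep,uv).reshape(480,640,3)
S=np.array([.6585,.0462]);
def run(name,rows,zlo,zhi,zf):
    L=[]
    for r in rows:
        c=np.where((X[r,:,2]>zlo)&(X[r,:,2]<zhi)&(abs(X[r,:,1]-.035)<.025))[0]
        if len(c)<4 or c[-1]-c[0]>14: continue
        mid=(c[0]+c[-1])/2;zz=zf if zf else np.median(X[r,c,2])
        q=plane(p,[[mid,r]],zz)[0];e=plane(p,[[c[0]-.5,r],[c[-1]+.5,r]],zz);L.append([*q,abs(e[0,1]-e[1,1])])
    L=np.array(L);k=np.polyfit(L[:,0],L[:,1],1);print(name,len(L),'x %.4f..%.4f'%(L[:,0].min(),L[:,0].max()),'z',L[[0,-1],2].round(4),'yaw %.2f'%np.degrees(np.arctan(k[0])),'w %.4f'%np.median(L[:,3]))
    return k
a=proj(p,[.58,.04,.03])[0];b=proj(p,[.62,.04,.03])[0]
kr=run('rib',range(int(b[1])+1,int(a[1])-1),.022,.038,.03)
a=proj(p,[.47,.03,.07])[0];b=proj(p,[.575,.036,.06])[0]
kd=run('drift',range(int(b[1])-4,int(a[1])),.046,.09,None)
for x in(.5,.56,.6,.63,.6585):print(x,'rib y %.4f drift y %.4f'%(np.polyval(kr,x),np.polyval(kd,x)))
E
```

```text
rib 15 x 0.5867..0.6196 z [0.03 0.03] yaw 4.94 w 0.0139
drift 37 x 0.4830..0.5649 z [0.0584 0.074 ] yaw 5.93 w 0.0134
0.5 rib y 0.0318 drift y 0.0302
0.56 rib y 0.0370 drift y 0.0365
0.6 rib y 0.0405 drift y 0.0406
0.63 rib y 0.0431 drift y 0.0437
0.6585 rib y 0.0455 drift y 0.0467
```

Scaled: 0.05 m / 0.8 = 0.0625, 0.04 m / 0.8 = 0.05, 0.006 rad / 6.2832 = 0.001.

Request:
{"fn": "jog_arm", "kwargs": {
  "rows": [
    [0,0,0.025,0,0,0.001,0],
    [0,0,0.025,0,0,0.001,0],
    [0.025,0,0.025,0,0,0.001,0],
    [0.05,0,0.025,0,0,0.001,0],
    [0.0625,0,0.025,0,0,0.001,0],
    [0.0625,0,0.025,0,0,0.001,0]
  ]
}}

```text
time_s: 18.65
eef_pos: [0.4759, 0.0284, 0.0594]
eef_rot: [0.0, 0.999, 0.046, 0.0]
wrist_force: [-0.2, -0.0, -1.7]
opening: 0.223
grasp_force: 59.6
```

```bash
python3 d.py .6585 .0462 .056 5.4
```

```text
t 18.65 pos [0.4759 0.0284 0.0594] yaw 5.28 tilt [ 0.001 -0.    -1.   ] q6 1.289 F [-0.23 -0.01 -1.68] op 0.22298455052682864
delta [ 0.1835 -0.0009  0.0035] [ 0.0002 -0.0005 -0.0021]
```

Scaled: 0.032 m / 0.8 = 0.04, 0.024 m / 0.8 = 0.03.

Request:
{"fn": "jog_arm", "kwargs": {
  "rows": [
    [0.01,-0.0006,0.0013,0,0,0,0],
    [0.02,-0.0006,0.0013,0,0,0,0],
    [0.03,-0.0006,0.0013,0,0,0,0],
    [0.04,-0.0006,0.0013,0,0,0,0],
    [0.04,-0.0006,0.0025,0,0,0,0],
    [0.04,-0.0006,0.0038,0,0,0,0],
    [0.04,-0.0006,0.0038,0,0,0,0]
  ]
}}

```text
time_s: 19.52
eef_pos: [0.5073, 0.0319, 0.0562]
eef_rot: [0.0, 0.999, 0.046, 0.0]
wrist_force: [0.6, 0.3, -0.5]
opening: 0.218
grasp_force: 59.9
```

```bash
python3 d.py .6585 .0462 .056 5.4
```

```text
t 19.525 pos [0.5073 0.0319 0.0562] yaw 5.26 tilt [ 0.001 -0.    -1.   ] q6 1.308 F [ 0.6   0.35 -0.52] op 0.21810295337028293
delta [ 0.1519 -0.0004  0.0002] [ 0.0001 -0.0005 -0.0024]
```

Scaled: 0.024 m / 0.8 = 0.03, 0.018 m / 0.8 = 0.0225.

Request:
{"fn": "jog_arm", "kwargs": {
  "rows": [
    [0.0075,0,0,0,0,0,0],
    [0.015,0,0,0,0,0,0],
    [0.0225,0,0,0,0,0,0],
    [0.03,0,0,0,0,0,0],
    [0.03,0,0,0,0,0,0],
    [0.03,0,0,0,0,0,0]
  ]
}}

```text
time_s: 20.27
eef_pos: [0.5313, 0.0341, 0.0561]
eef_rot: [0.0, 0.999, 0.046, 0.0]
wrist_force: [-0.5, -0.5, 0.9]
opening: 0.223
grasp_force: 60.0
```

```bash
python3 d.py .6585 .0462 .056 5.4
```

```text
t 20.275 pos [0.5313 0.0341 0.0561] yaw 5.26 tilt [ 0.  0. -1.] q6 1.32 F [-0.47 -0.51  0.9 ] op 0.22302972267628904
delta [ 1.278e-01 -4.000e-04  1.000e-04] [ 0.     -0.0003 -0.0024]
```

Tip is about +13 mm beyond the axis and sliding freely. Now driving.

Scaled: 0.018 m / 0.8 = 0.0225, 0.015 m / 0.8 = 0.0188.

Request:
{"fn": "jog_arm", "kwargs": {
  "rows": [
    [0.0038,0,0,0,0,0,0],
    [0.0075,0,0,0,0,0,0],
    [0.0113,0,0,0,0,0,0],
    [0.015,0,0,0,0,0,0],
    [0.0188,0,0,0,0,0,0],
    [0.0225,0,0,0,0,0,0]
  ]
}}

```text
time_s: 21.02
eef_pos: [0.5477, 0.0358, 0.0561]
eef_rot: [-0.0, 0.999, 0.046, -0.002]
wrist_force: [-8.1, -0.3, 10.1]
opening: 0.219
grasp_force: 61.3
```

```bash
python3 d.py .6585 .0462 .056 5.4
```

```text
t 21.025 pos [0.5477 0.0358 0.0561] yaw 5.28 tilt [-0.004 -0.    -1.   ] q6 1.328 F [-8.08 -0.27 10.1 ] op 0.21909181736829328
delta [ 0.1113 -0.0002 -0.0003] [-0.0003  0.0037 -0.0021]
```

Scaled: 0.012 m / 0.8 = 0.015, 0.009 m / 0.8 = 0.0113.

Request:
{"fn": "jog_arm", "kwargs": {
  "rows": [
    [0.0038,0,-0.0006,0,0,0,0],
    [0.0075,0,-0.0006,0,0,0,0],
    [0.0113,0,-0.0006,0,0,0,0],
    [0.015,0,-0.0006,0,0,0,0],
    [0.015,0,-0.0006,0,0,0,0]
  ]
}}

```text
time_s: 21.65
eef_pos: [0.5603, 0.0369, 0.0561]
eef_rot: [-0.0, 0.999, 0.046, -0.001]
wrist_force: [-3.5, -0.2, 2.1]
opening: 0.222
grasp_force: 60.2
```

```bash
python3 d.py .6585 .0462 .056 5.4
```

```text
t 21.65 pos [0.5603 0.0369 0.0561] yaw 5.27 tilt [-0.002  0.    -1.   ] q6 1.333 F [-3.49 -0.16  2.1 ] op 0.2220711573299093
delta [ 0.0987 -0.0002 -0.    ] [-0.0003  0.0018 -0.0023]
```

Scaled: 0.015 m / 0.8 = 0.0188, 0.012 m / 0.8 = 0.015.

Request:
{"fn": "jog_arm", "kwargs": {
  "rows": [
    [0.0038,0,0,0,0,0,0],
    [0.0075,0,0,0,0,0,0],
    [0.0113,0,0,0,0,0,0],
    [0.015,0,0,0,0,0,0],
    [0.0188,0,0,0,0,0,0],
    [0.0188,0,0,0,0,0,0],
    [0.0188,0,0,0,0,0,0]
  ]
}}

```text
time_s: 22.52
eef_pos: [0.5761, 0.0382, 0.0564]
eef_rot: [-0.0, 0.999, 0.046, 0.0]
wrist_force: [-0.1, 0.2, -3.1]
opening: 0.22
grasp_force: 59.6
```

```bash
python3 d.py .6585 .0462 .056 5.4
python3 - <<'E'
from h import *
im,dep,p=cam('scene')
a=proj(p,[.659,.0455,.1])[0].astype(int);w=45
cv2.imwrite('pics/pop.png',cv2.resize(im[a[1]-w:a[1]+w,a[0]-w:a[0]+w],(540,540),interpolation=cv2.INTER_CUBIC));print(a)
v,u=np.mgrid[0:480,0:640];uv=np.c_[u.ravel(),v.ravel()];X=cloud(p,dep,uv).reshape(480,640,3)
near=np.hypot(X[...,0]-.659,X[...,1]-.0455)<.03
for row in range(226,264,2):
    c=np.where(near[row]&(X[row,:,2]>.03))[0]
    if len(c)>1:print(row,c[0],c[-1],'zmed %.4f'%np.median(X[row,c,2]))
E
```

```text
t 22.525 pos [0.5761 0.0382 0.0564] yaw 5.25 tilt [ 0.  0. -1.] q6 1.34 F [-0.15  0.18 -3.08] op 0.22018273330237959
delta [ 0.0827 -0.0004  0.0004] [ 0.     -0.0005 -0.0025]
[357 255]
230 356 358 zmed 0.1666
232 353 362 zmed 0.1639
234 353 363 zmed 0.1624
236 353 363 zmed 0.1620
238 353 363 zmed 0.1556
240 352 363 zmed 0.1518
242 352 363 zmed 0.1480
244 352 363 zmed 0.1410
246 349 364 zmed 0.1347
248 348 366 zmed 0.1262
250 347 367 zmed 0.1188
252 347 367 zmed 0.1164
254 346 368 zmed 0.1149
256 346 368 zmed 0.1119
258 346 368 zmed 0.1013
260 345 368 zmed 0.0997
262 345 367 zmed 0.0977
```

View pics/pop.png

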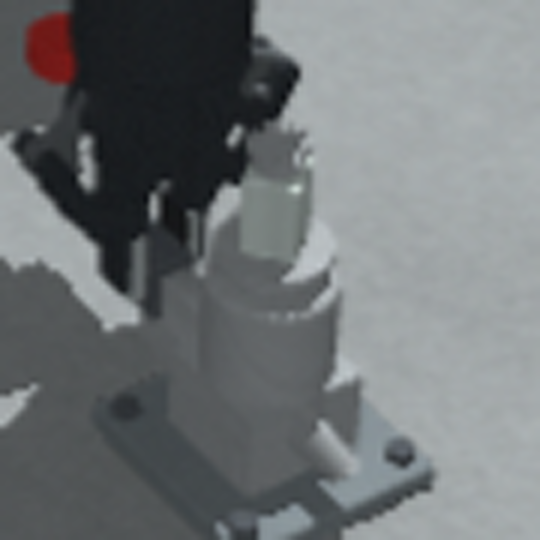

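The crop shows the tool up and upright, with the wedge tip protruding on the +x side at crop (330,455). I'll quantify the lift by template matching against the home picture before letting go.

```bash
python3 - <<'E'
from h import *
h=cv2.imread('pics/home.png');q=cv2.imread('pics/pop.png')  # x6 crops, origins (313,204) and (312,210)
for nm,(x0,y0,x1,y1) in dict(body=(235,170,310,310),rotorbody=(235,170,310,260),foot=(380,460,430,520)).items():
    r=cv2.matchTemplate(q,h[y0:y1,x0:x1],cv2.TM_CCOEFF_NORMED);_,s,_,l=cv2.minMaxLoc(r)
    print(nm,s,'shift px',(l[0]-x0)/6-1,(l[1]-y0)/6+6)
p=optics.camera_params('scene')
b=proj(p,[.659,.0455,.14])[0]
for dz in(.006,.008,.010,.012,.014):print(dz,proj(p,[.659,.0455,.14+dz])[0]-b)
E
```

```text
body 0.4569861590862274 shift px -26.333333333333332 40.666666666666664
rotorbody 0.622127890586853 shift px -23.333333333333332 39.666666666666664
foot 0.9997885227203369 shift px 0.0 0.0
0.006 [ 0.13203074 -1.98739651]
0.008 [ 0.17619918 -2.65224322]
0.01 [ 0.22044708 -3.31828588]
0.012 [ 0.26477463 -3.98552773]
0.014 [ 0.30918208 -4.65397201]
```

Scaled: 0.008 m / 0.8 = 0.01, 0.006 m / 0.8 = 0.0075.

Request:
{"fn": "jog_arm", "kwargs": {
  "rows": [
    [0.0038,0,0,0,0,0,0],
    [0.0075,0,0,0,0,0,0],
    [0.01,0,0,0,0,0,0],
    [0.01,0,0,0,0,0,0],
    [0.01,0,0,0,0,0,0]
  ]
}}

```text
time_s: 23.2
eef_pos: [0.5839, 0.0389, 0.0565]
eef_rot: [-0.0, 0.999, 0.046, 0.0]
wrist_force: [0.9, -0.5, -2.6]
opening: 0.221
grasp_force: 59.6
```

```bash
python3 d.py .6585 .0462 .056 5.4
python3 - <<'E'
from h import *
im,dep,p=cam('scene');cv2.imwrite('pics/s3.png',im)
h=cv2.resize(cv2.imread('pics/home.png'),(90,90),interpolation=cv2.INTER_AREA)
h6=cv2.imread('pics/home.png');q6=cv2.imread('pics/pop.png')
b=im[210:300,312:402];n6=cv2.resize(b,(540,540),interpolation=cv2.INTER_CUBIC)
def prof(a,x0): return [tuple(int(k) for k in a[y,x0-6:x0+6].mean((0,))) [1] for y in range(90,330,6)]
print('home',list(zip(range(219,259),prof(h6,265))))
print('pop ',list(zip(range(225,265),prof(q6,270))))
print('now ',list(zip(range(225,265),prof(n6,270))))
E
```

```text
t 23.2 pos [0.5839 0.0389 0.0565] yaw 5.26 tilt [ 0.  0. -1.] q6 1.343 F [ 0.89 -0.54 -2.61] op 0.22127888079346433
delta [ 0.075  -0.0004  0.0005] [ 0.     -0.     -0.0024]
home [(219, 173), (220, 173), (221, 174), (222, 172), (223, 168), (224, 170), (225, 174), (226, 174), (227, 172), (228, 171), (229, 172), (230, 173), (231, 176), (232, 166), (233, 129), (234, 106), (235, 99), (236, 96), (237, 96), (238, 96), (239, 94), (240, 94), (241, 96), (242, 100), (243, 125), (244, 135), (245, 128), (246, 128), (247, 129), (248, 128), (249, 127), (250, 128), (251, 128), (252, 127), (253, 127), (254, 128), (255, 123), (256, 106), (257, 94), (258, 94)]
pop  [(225, 55), (226, 46), (227, 34), (228, 27), (229, 23), (230, 61), (231, 92), (232, 95), (233, 96), (234, 96), (235, 95), (236, 95), (237, 95), (238, 95), (239, 97), (240, 116), (241, 130), (242, 129), (243, 128), (244, 128), (245, 128), (246, 127), (247, 127), (248, 128), (249, 127), (250, 127), (251, 126), (252, 132), (253, 112), (254, 94), (255, 94), (256, 93), (257, 96), (258, 101), (259, 98), (260, 95), (261, 94), (262, 110), (263, 117), (264, 106)]
now  [(225, 71), (226, 88), (227, 64), (228, 66), (229, 80), (230, 88), (231, 96), (232, 96), (233, 96), (234, 95), (235, 94), (236, 95), (237, 98), (238, 117), (239, 130), (240, 128), (241, 128), (242, 128), (243, 128), (244, 128), (245, 127), (246, 127), (247, 127), (248, 126), (249, 126), (250, 132), (251, 113), (252, 94), (253, 94), (254, 94), (255, 98), (256, 101), (257, 97), (258, 96), (259, 99), (260, 98), (261, 96), (262, 105), (263, 110), (264, 103)]
```

Scaled: -0.18 m / 0.8 = -0.225, -0.15 m / 0.8 = -0.1875.

Request:
{"fn": "jog_arm", "kwargs": {
  "rows": [
    [0,0,0,0,0,0,0.6],
    [0,0,0,0,0,0,0.6],
    [0,0,0,0,0,0,0.6],
    [0,0,-0.025,0,0,0,0.6],
    [-0.0375,0,-0.0625,0,0,0,0.6],
    [-0.1,0,-0.125,0,0,0,0.6],
    [-0.1625,0,-0.1875,0,0,0,0.6],
    [-0.225,0,-0.225,0,0,0,0.6],
    [-0.225,0,-0.225,0,0,0,0.6],
    [-0.225,0,-0.225,0,0,0,0.6]
  ]
}}

```text
time_s: 24.5
eef_pos: [0.4052, 0.0222, 0.2379]
eef_rot: [0.0, 0.999, 0.046, 0.002]
wrist_force: [0.3, 0.3, -0.2]
opening: 0.6
grasp_force: 0.0
```

```bash
python3 - <<'E'
from h import *
out=[]
for n in('scene','top'):
    im,dep,p=cam(n);a=proj(p,[.63,.0455,.08])[0].astype(int);w=60
    out.append(cv2.resize(im[a[1]-w:a[1]+w,a[0]-w:a[0]+w],(390,390),interpolation=cv2.INTER_CUBIC))
    if n=='scene':
        b=cv2.resize(im[210:300,312:402],(540,540),interpolation=cv2.INTER_CUBIC);print([(y,int(b[(y-210)*6,264:276,1].mean())) for y in range(225,262)])
cv2.imwrite('pics/end.png',np.hstack(out))
E
```

```text
[(225, 170), (226, 170), (227, 169), (228, 168), (229, 140), (230, 114), (231, 151), (232, 186), (233, 180), (234, 154), (235, 143), (236, 118), (237, 96), (238, 113), (239, 127), (240, 125), (241, 125), (242, 125), (243, 124), (244, 124), (245, 124), (246, 123), (247, 123), (248, 123), (249, 122), (250, 128), (251, 110), (252, 91), (253, 91), (254, 91), (255, 94), (256, 98), (257, 94), (258, 93), (259, 95), (260, 95), (261, 93)]
```

View pics/end.png

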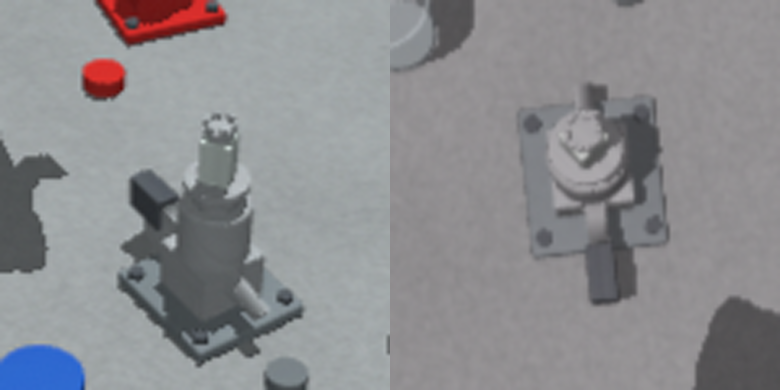

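The final views show the wedge lying through the slot: handle at (600,270) and tip at (593,92) in the top crop. The tool stands upright, about 14 mm up, and the gripper is clear.

```bash
python3 -c "
from bench import workorder;print(workorder.hand_in())"
```

```text
the job is handed in; nothing more can be done
None
```

The job is handed in at about 24.5 s of the 64 s: the tool was seated flush and released, then freed by the wedge; by the cameras it stands upright about 14 mm up, with the wedge left lying through the slot and the gripper clear (the hand-in gave no verdict).

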